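# Open the kit cupboard and hang the capsule caddy inside its door

## Robot

A 6-joint arm with a two-finger parallel gripper is mounted at the origin on the work surface. World frame = base frame: x ahead of the robot, y to its left, z up, the work surface at z = 0. Lengths are in mm, angles in rad, forces in N, time in s.
With the tool pointing down it reaches from about 300 to 825 mm from the base axis. Payload 5.4 kg.
Tool frame: the origin (TCP) lies at the very end of the fingers, on their centre line; the grasp point (between the pads) lies manip.tcp_to_grasp behind it (manip.tcp_to_grasp is the distance from the TCP to the grasp point, in mm); z points along the fingers, y is the direction in which the jaws open and shut (so a half turn about z gives the same grasp; the last joint's range is limited). The gripper opens to 92 mm and grips with 3 to 60 N. Pads are 20 mm wide; open, the fingers measure 128 mm over their backs; the gripper's body (75 mm by 189 mm) begins 69 mm behind the grasp point.
Start: joints at [-1.548, 0.158, 1.597, -0, 1.386, -0.21], TCP at [132.631, -559.477, 214.601] pointing down, gripper open.
Joint ranges: [-2.91, 2.91], [-0.94, 2.29], [0.18, 2.7], [-1.29, 4.43], [0.17, 2.64], [-3, 3]. Speed limits (rad/s): [2.57, 2.57, 3.14, 3.14, 3.14, 3.14].

## Interface

Orientations are given as a unit quaternion [x, y, z, w].
In Python, from bench import manip gives the robot as it stands.
- The arm moves only by the tool arm_command, never from a script. Its arguments are lists of equal length, an entry for each row: "dp": the shift along the tool's x, y, z in mm, a list of three; "turn": the turn, a rotation vector about the tool's x, y, z in degrees, a list of three; "grip": the opening, from 0 (shut) to 1 (fully open). A call has 1 to 5 rows; each row shifts and turns the commanded pose from where the row before left it, along the tool's axes as they then stand; what a row does not reach is not made up. A row lasts 1/10 s, in which the tool goes at most 50 mm and 8.59 degrees, less where a joint would pass 70% of its speed; a pose out of reach is approached as far as the arm can. A call with a gripper value outside its range is refused whole. The fingers move at their own pace and stop on an object; "squeeze" is the grip in N (left out, the last holds). Time passes only in rows, so rows that do not move let the fingers close. It gives the time, the measured TCP pose, the force and the opening at its end, in the units of the state.
- manip.sense(): the state, without advancing time (a new reading comes with each control period).
- manip.capture(name): name is "scene" or "top" or "wrist"; returns a dict with "frame" (480x640x3 uint8, red, green, blue), "fovy" (degrees; the focal length in pixels is half the picture's height over the tangent of half this angle, whatever the lens; pixels are square), "cx", "cy" (the principal point, pixels), "D" ([k1, k2, p1, p2, k3] as OpenCV has them; the pictures are not rectified), "T" (4x4, takes a point from camera to world coordinates); the wrist camera has in their place "hand_eye" (4x4, takes a point from camera to tool coordinates, whose origin is the TCP and whose axes are the flange's). Camera axes: x right, y up, looking along -z (the intrinsics and any distortion apply to the point x, -y, -z); pixel columns grow to the right and rows downward; lengths in mm; the calibration is good to about 2 mm. A picture is of the moment at which its call begins: read the wrist's pose just before it. There is no depth.
- manip.hand_in(): hands the job in, once; it reports no verdict.
The state is a dict: "time": time; "qpos": joint angles; "joint_velocities": joint speeds; "joint_efforts": joint torques, N m; "position": TCP position; "ee_rot": TCP orientation; "contact_force": force on the tool from outside, world axes, zero at the start; "torque": the same for the moment, N m; "grip_width": finger opening in mm.
Only numpy, scipy, OpenCV 4.12 (cv2) and the standard library are available. Lean on these libraries where they do the work, as an engineer would, in place of code of your own. Each camera call takes 0.05 s, during which the arm holds its last target. There are 200 camera calls.

## Task

Take the small cupboard's blue door by its handle and swing it wide open, to square or beyond. Then hang the orange caddy of microphone capsules by the slot of its handle on the hook on the inside of the door, keeping it upright all the way so the capsules stay in. Leave the door standing wide open, the caddy hanging still, and everything else on the bench where it is.

Things in the scene. Friction and masses are not known exactly. Their poses are not given: they have to be found in the camera images.
- cupboard: White kit cupboard, fixed to the bench, 180 deep (its x) x 240 wide (its y) x 260 high. Origin: centre of its underside, on the bench; its open front, closed by the blue door, faces its -x. Its place and yaw vary.
- door (a joint): Door hinge angle in rad: 0 = shut, grows as the door opens towards the robot's side, 1.57 = square to the front, stop at 2.0. A stiff friction hinge: the door stays where it is left (about 0.25 N m). May start slightly ajar. Vertical hinge axis at the front's left edge (the cupboard's +y).
- hinge (a point): Point on the door's hinge axis at the lower edge of the door (34 above the bench). Its axes turn with the door: z up along the hinge axis, -y from the hinge along the door to its free edge, x the normal from the outer face towards the inner face. The blue door panel spans x 0 to 16, y -238 to 0, z 0 to 222 in this frame (door top 256 above the bench).
- handle_top (a point): Top end of the steel handle on the door's outer face: an upright round bar (door_c0) 12 in diameter, 137 long, reaching down from this point (250 above the bench, 6 below the door's top). Its axis is 45 out from the face (x = -45, y = -205 from the hinge); two 10 thick stand-offs join it to the door 61 and 121 below this point. Axes as the door's.
- hook_seat (a point): Middle of the hook on the door's inner face, on the axis of its level bar (steel, 10 in diameter, 200 above the bench). Axes as the door's: the hook sticks out along x from the door's inner face (50 behind this point) to 26 beyond this point, then turns up over 8 more in x to a round tip whose top is 27 above this point. It lies 115 from the hinge axis along the door.
- caddy: Orange caddy, 0.3 kg, loose: tray 70 (its x) x 110 (y) x 36 high holding capsules, and an upright centre panel 10 thick in x, 106 wide in y, 155 high. A slot goes through the panel along x, 62 wide in y, from 75 to 125 high; above it is the handle's cross bar (125 to 155 high). Origin: centre of its underside, z up. Place and yaw vary.
- caddy_slot (a point): Middle of the top of the slot = underside of the caddy's cross bar, 125 above the caddy's underside, axes as the caddy's. Hung, it rests on top of the hook's bar, 5 above hook_seat.
- clip_bin: Loose cardboard bin of metal clips, 120 x 100 x 65 high; may change places with the caddy. Leave alone.
- fixture: Loose white test fixture, 90 x 110 x 60 high, with posts and two brass pins, on the aluminium plate. Leave alone.
- driver: Loose screwdriver with yellow handle, 160 long, lying on the bench. Leave alone.
- capsule0: Loose black microphone capsule with brass mesh, 42 in diameter, 15 high, lying on the 6 thick aluminium plate. Leave alone.
- capsule1: Loose black microphone capsule with brass mesh, 42 in diameter, 15 high, lying on the 6 thick aluminium plate. Leave alone.
- capsule2: Loose black microphone capsule with brass mesh, 42 in diameter, 15 high, lying on the 6 thick aluminium plate. Leave alone.
Things that resemble listed ones, but are neither listed nor needed, are in the scene too. Of the things that look like the caddy, the smallest one is meant.

How it is judged:
By the outcome, as a careful person would: the job done as asked, in the order asked, and still so for the second after the job is handed in, with the robot touching nothing.
It also fails if it takes over 67 s, if anything falls off the work surface, if the arm or the gripper's body presses on something with over 40 N, if the wrist force passes 120 N, or if a joint passes its speed limit or range.

## Working session

There is one attempt and no reset: what is moved stays moved. The work goes in short steps, Python scripts to look and compute and a tool call to move; the robot and the scene stay as the last step left them, time stands still between calls to the robot, and variables do not carry over. Pictures are saved under pics/ and viewed, about 8 in all and at most 12, crops included, and the job is handed in when it is done.

Besides the shell and the picture viewer there is one more tool, called after "Request:" in YAML: its name, and indented under it one key for each argument. arm_command: Moves the arm, as the interface text tells. Its arguments: {"type":"object","properties":{"dp":{"type":"array","items":{"type":"array","items":{"type":"number"}}},"turn":{"type":"array","items":{"type":"array","items":{"type":"number"}}},"grip":{"type":"array","items":{"type":"number"}},"squeeze":{"type":"number"}},"required":["dp","turn","grip"]}

```bash
ls; mkdir -p pics
python3 - <<'E'
from bench import manip
import cv2,pickle
print(manip.sense()); print(manip.tcp_to_grasp)
d={}
for n in ("scene","top","wrist"):
    c=manip.capture(n); d[n]=c
    cv2.imwrite(f"pics/{n}0.png",c["frame"][:,:,::-1])
    print(n,{k:v for k,v in c.items() if k!="frame"})
pickle.dump(d,open("c0.pkl","wb"))
E
```

```text
pics
{'time': 0.0, 'qpos': array([-1.54813263e+00,  1.59037983e-01,  1.59820454e+00,  6.79176423e-06,
        1.38618155e+00, -2.10085391e-01]), 'joint_velocities': array([ 0.00049606,  0.00143989,  0.00011323, -0.00080774,  0.00050234,
        0.00043162]), 'joint_efforts': array([ 3.60234417e-04, -3.85563290e+01, -3.22112918e+01,  7.02290400e-02,
        3.76728515e-02, -1.27901239e-04]), 'position': array([ 132.60127875, -558.87434308,  213.63899919]), 'ee_rot': array([ 9.93235778e-01,  1.16111374e-01,  8.90092041e-05, -9.11378025e-04]), 'contact_force': array([-0.42721831, -0.4982677 ,  0.09360927]), 'torque': array([0.00341427, 0.02975276, 0.02663258]), 'grip_width': 92.25370062733087}
18.700000000000003
scene {'fovy': 54.006351425234655, 'cx': 315.4693902329311, 'cy': 245.1369144961489, 'D': array([-0.11554913,  0.        ,  0.        ,  0.        ,  0.        ]), 'T': array([[-1.52295388e-01, -6.75287961e-01,  7.21659397e-01,
         1.25520127e+03],
       [ 9.88184370e-01, -1.16789749e-01,  9.92562565e-02,
        -6.26766808e+01],
       [ 1.72558650e-02,  7.28248807e-01, 
[... 456 characters left out ...]
8301e+02],
       [ 6.39038889e-04,  1.42365490e-01,  9.89813952e-01,
         1.33360745e+03],
       [ 0.00000000e+00,  0.00000000e+00,  0.00000000e+00,
         1.00000000e+00]])}
wrist {'fovy': 58.802015147887786, 'cx': 316.1883103703667, 'cy': 236.8650014736935, 'D': array([-0.05079419,  0.        ,  0.        ,  0.        ,  0.        ]), 'hand_eye': array([[-3.18503742e-04,  9.64350948e-01,  2.64626431e-01,
         7.45660765e+01],
       [ 9.99999946e-01,  3.27375491e-04,  1.05766442e-05,
        -7.56719319e-01],
       [-7.64326110e-05,  2.64626420e-01, -9.64351000e-01,
        -1.68974560e+02],
       [ 0.00000000e+00,  0.00000000e+00,  0.00000000e+00,
         1.00000000e+00]])}
```

View pics/scene0.png

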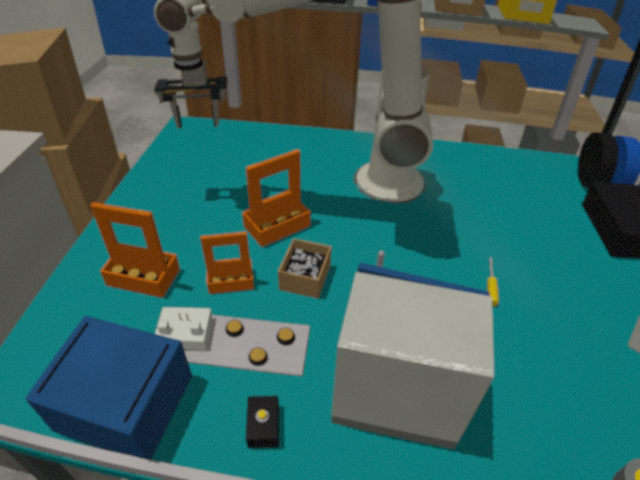

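View pics/top0.png

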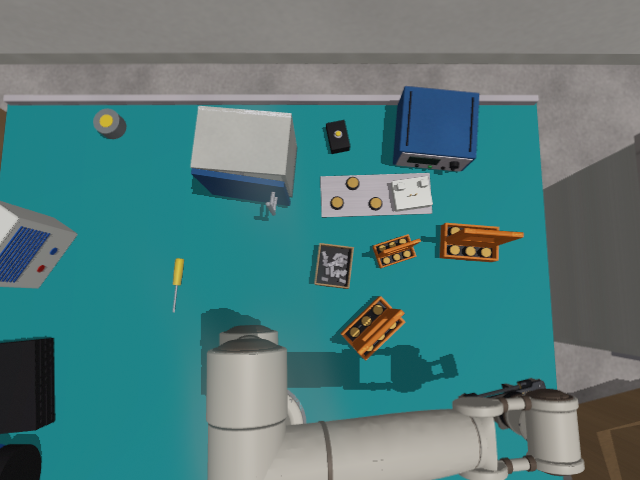

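Top view: cupboard at about (243,150), with its handle at (272,203). The smallest caddy is at (396,250), next to the clip bin at (334,265). I'll zoom in for corners.

```bash
cat > h.py <<'E'
import numpy as np, cv2, pickle
from scipy.spatial.transform import Rotation as R
from scipy.optimize import least_squares
def K(c):
    f=240/np.tan(np.radians(c["fovy"]/2)); return np.array([[f,0,c["cx"]],[0,f,c["cy"]],[0,0,1]])
def camT(c,s=None):
    if "T" in c: return c["T"]
    T=np.eye(4);T[:3,:3]=R.from_quat(s["ee_rot"]).as_matrix();T[:3,3]=s["position"]
    return T@c["hand_eye"]
F=np.diag([1.,-1,-1])
def proj(c,P,s=None):
    T=camT(c,s); P=np.atleast_2d(np.asarray(P,float)); p=((P-T[:3,3])@T[:3,:3])@F
    return cv2.projectPoints(p,np.zeros(3),np.zeros(3),K(c),c["D"])[0][:,0]
def ray(c,uv,z,s=None):
    T=camT(c,s); q=cv2.undistortPoints(np.array(uv,float).reshape(-1,1,2),K(c),c["D"])[:,0]
    d=np.c_[q,np.ones(len(q))]@F@T[:3,:3].T
    return T[:3,3]+d*((z-T[2,3])/d[:,2])[:,None]
E
python3 - <<'E'
from h import *
d=pickle.load(open("c0.pkl","rb")); t=d["top"]["frame"]; s=d["scene"]["frame"]
def crop(f,x,y,w,h,W,H):
    o=cv2.resize(f[y:y+h,x:x+w],(W,H),interpolation=cv2.INTER_CUBIC)
    for i in range((x+9)//10*10,x+w,10): 
        cv2.line(o,(int((i-x+.5)*W/w),0),(int((i-x+.5)*W/w),6 if i%50 else 14),(255,255,0),1)
    for i in range((y+9)//10*10,y+h,10): 
        cv2.line(o,(0,int((i-y+.5)*H/h)),(6 if i%50 else 14,int((i-y+.5)*H/h)),(255,255,0),1)
    return o
A=crop(t,185,95,120,130,400,433)   # cupboard top
B=crop(t,365,225,60,50,400,333)
C=crop(s,325,240,180,200,400,444)
o=np.zeros((600,800,3),np.uint8)
A=cv2.resize(A,(400,300)) if 0 else crop(t,185,95,120,120,400,400)
D=crop(s,195,220,80,80,400,200*2)[:,:]
B=crop(t,365,230,60,45,266,200)
o[:400,:400]=A; o[:400,400:]=C[:400]; o[400:,:266]=B; o[400:,266:533]=crop(s,190,222,80,75,267,200)
o[400:,533:]=crop(t,255,185,40,30,267,200)
cv2.imwrite("pics/z1.png",o[:,:,::-1])
E
```

```text
(no output)
```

View pics/z1.png

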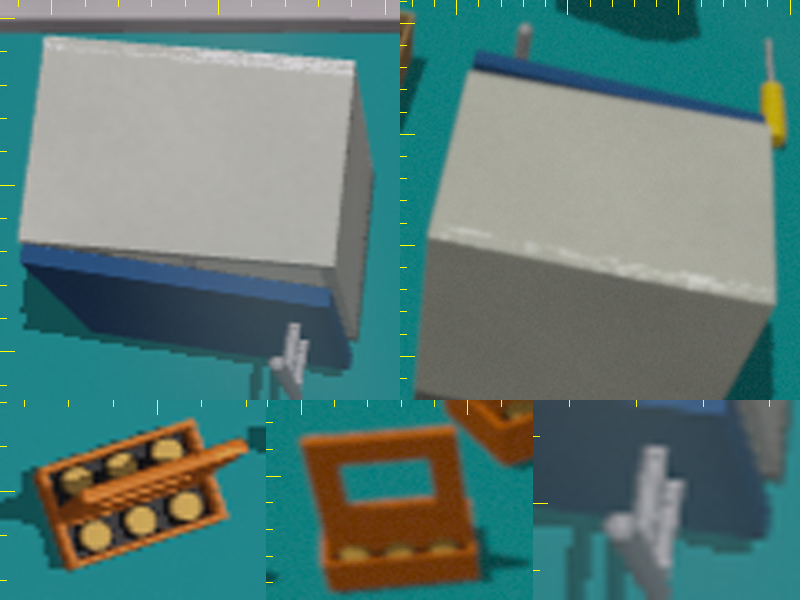

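```bash
cat >> h.py <<'E'
def Rz(a): c,s=np.cos(a),np.sin(a); return np.array([[c,-s,0],[s,c,0],[0,0,1]])
def cup(p,q): return np.atleast_2d(q)@Rz(p[2]).T+[p[0],p[1],0]
def door(p,th,q):
    # hinge at cupboard front (-x) left edge; door frame at th=0 aligned with cupboard; opening rotates free edge (-y) to -x : negative about z
    h=cup(p,[[HX,119.,34]])[0]; return np.atleast_2d(q)@Rz(p[2]-th).T+h
HX=-106.
E
python3 - <<'E'
from h import *
import h
d=pickle.load(open("c0.pkl","rb")); t=d["top"]; s=d["scene"]
ct=np.array([[198,106.1],[291.2,113.3],[284.9,174.2],[190.7,167]])
cs=np.array([[494,375.6],[337.3,345.5],[356.3,272.1],[492.1,296]])
q=np.array([[90,120,260],[90,-120,260],[-90,-120,260],[-90,120,260]],float)
f=lambda p:np.r_[proj(t,cup(p,q))-ct,proj(s,cup(p,q))-cs].ravel()
r=least_squares(f,[600,0,0]);print("cup",r.x,np.degrees(r.x[2]),r.fun.round(1))
print(ray(t,ct,260).round(1),ray(s,cs,260).round(1))
p=r.x
ht=ray(t,[[267.5,203.2]],250)[0]; de=ray(t,[[283.5,185.5],[283.5,180.8],[191.1,173.2]],256)
print("handle",ht,"door edges",de.round(1), "in cupboard frame", ((np.vstack([ht,de])-[p[0],p[1],0])@Rz(p[2])).round(1))
# caddy
kt=np.array([[373.1,245.7],[407.4,234],[415.9,256],[380.3,267.3]])
print("rim",ray(t,kt,36).round(1)); 
ks=np.array([[199.7,236.5],[246.7,231.6],[208.1,293.5],[253.9,288.3]])
print("scene top",ray(s,ks[:2],155).round(1),"bot",ray(s,ks[2:],0).round(1))
qt=np.array([[35,55,36],[35,-55,36],[-35,-55,36],[-35,55,36]],float)
g=lambda p:np.r_[proj(t,cup(p,qt))-kt,proj(s,cup(p,[[5,-53,155],[5,53,155],[35,-55,0],[35,55,0]]))-ks].ravel()
m=ray(t,kt,36).mean(0)
r=least_squares(g,[m[0],m[1],0.3]);print("caddy",r.x,np.degrees(r.x[2]),r.fun.round(1))
E
```

```text
cup [ 7.58237560e+02  4.39242561e+01 -8.33599650e-02] -4.776174176704366 [ 0.5 -2.9  0.1 -2.9 -0.3  4.  -1.1  3.6 -0.   4.5 -0.5  3.4  0.7 -4.6
 -0.7 -4.2]
[[850.  156.9 260. ]
 [830.1 -83.  260. ]
 [669.  -68.8 260. ]
 [687.9 168.7 260. ]] [[850.  156.8 260. ]
 [831.5 -83.1 260. ]
 [670.1 -68.4 260. ]
 [688.3 171.2 260. ]]
handle [596.82183809 -25.11492535 250.        ] door edges [[640.9 -65.3 256. ]
 [653.  -65.1 256. ]
 [673.  168.3 256. ]] in cupboard frame [[-155.1  -82.2  250. ]
 [-107.9 -118.6  256. ]
 [ -95.8 -117.4  256. ]
 [ -95.3  116.8  256. ]]
rim [[ 515.9 -312.9   36. ]
 [ 550.9 -415.7   36. ]
 [ 485.1 -439.    36. ]
 [ 451.8 -333.1   36. ]]
scene top [[ 518.9 -428.5  155. ]
 [ 484.7 -327.7  155. ]] bot [[ 553.5 -420.     0. ]
 [ 517.8 -314.1    0. ]]
caddy [ 5.00699631e+02 -3.77221327e+02  3.15822781e-01] 18.095312440167252 [ 0.4 -0.3  1.  -0.1  0.5  0.2  0.9  0.5  0.6  1.   0.6  1.4  0.9 -0.7
  0.1 -0.3]
```

Caddy at about (501,-377), yaw 18°. The hinge axis is near (672,169) and the door is ajar about 4°. The handle top is near (597,-25). Next is a planner that prints row values, including the door arc.

```bash
cat >> h.py <<'E'
def state():
    from bench import manip
    return manip.sense()
def yaw_y(q): v=R.from_quat(q).as_matrix()[:,1]; return np.degrees(np.arctan2(v[1],v[0]))
def down(yaw):  # tool down, tool y at yaw deg
    a=np.radians(yaw); y=np.array([np.cos(a),np.sin(a),0]); z=np.array([0,0,-1.]); return np.c_[np.cross(y,z),y,z]
def plan(P,Q,way):  # way: list of (pos,yaw); prints row shifts with rounded feedback
    p=np.array(P,float); r=R.from_quat(Q); D=[];T=[]
    for w,y in way:
        d=(r.inv().apply(np.array(w)-p)).round(1); t=np.degrees((r.inv()*R.from_matrix(down(y))).as_rotvec()).round(2)
        D.append(d.tolist());T.append(t.tolist()); p=p+r.apply(d); r=r*R.from_rotvec(np.radians(t))
    for i in range(0,len(D),5): print("dp",D[i:i+5],"\nturn",T[i:i+5])
def line(P,y0,W,y1,n): return [(np.array(P)+(np.array(W)-P)*k/n, y0+(y1-y0)*k/n) for k in range(1,n+1)]
E
python3 - <<'E'
from h import *
s=state(); P=s["position"]; y0=yaw_y(s["ee_rot"]); print(y0)
U=P+[0,0,90]; 
plan(P,s["ee_rot"],line(P,y0,U,y0,2)+line(U,y0,[597,-25,304],82,20))
E
```

```text
-76.66206724420604
dp [[0.0, -0.1, -45.0], [0.0, 0.0, -45.0], [28.8, -20.6, -0.0], [31.3, -16.4, -0.0], [33.3, -12.0, -0.0]] 
turn [[-0.08, -0.02, -0.0], [0.0, 0.0, -0.0], [0.0, 0.0, -7.93], [0.0, 0.0, -7.94], [0.0, 0.0, -7.93]]
dp [[34.6, -7.3, -0.0], [35.3, -2.4, -0.0], [35.3, 2.5, -0.1], [34.6, 7.3, 0.0], [33.3, 12.0, 0.0]] 
turn [[0.0, 0.0, -7.93], [0.0, 0.0, -7.94], [-0.0, 0.0, -7.93], [-0.0, 0.0, -7.93], [-0.0, 0.0, -7.93]]
dp [[31.3, 16.5, 0.0], [28.7, 20.7, 0.0], [25.6, 24.5, 0.0], [22.0, 27.7, -0.0], [17.9, 30.5, -0.0]] 
turn [[-0.0, 0.0, -7.94], [-0.0, 0.0, -7.93], [-0.0, 0.0, -7.93], [-0.0, 0.0, -7.94], [-0.0, 0.0, -7.93]]
dp [[13.6, 32.7, -0.0], [8.9, 34.2, -0.0], [4.1, 35.2, -0.0], [-0.8, 35.4, -0.1], [-5.7, 34.9, 0.0]] 
turn [[-0.0, 0.0, -7.93], [-0.0, 0.0, -7.94], [-0.0, 0.0, -7.93], [-0.0, -0.0, -7.93], [-0.0, -0.0, -7.94]]
dp [[-10.4, 33.8, 0.0], [-15.0, 32.1, 0.0]] 
turn [[-0.0, -0.0, -7.93], [-0.0, -0.0, -7.93]]
```

Request:
arm_command:
  dp:
    - [0, 0, -45]
    - [0, 0, -45]
    - [29, -21, 0]
    - [31, -16, 0]
    - [33, -12, 0]
  turn:
    - [0, 0, 0]
    - [0, 0, 0]
    - [0, 0, -7.9]
    - [0, 0, -7.9]
    - [0, 0, -7.9]
  grip: [1, 1, 1, 1, 1]

```text
time: 0.65
position: [202.6, -478.8, 304.6]
ee_rot: [0.947, 0.32, 0.0, 0.0]
contact_force: [-0.5, 0.9, 0.4]
grip_width: 92.0
```

Request:
arm_command:
  dp:
    - [35, -7, 0]
    - [35, -2, 0]
    - [35, 2, 0]
    - [35, 7, 0]
    - [33, 12, 0]
  turn:
    - [0, 0, -7.9]
    - [0, 0, -7.9]
    - [0, 0, -7.9]
    - [0, 0, -7.9]
    - [0, 0, -7.9]
  grip: [1, 1, 1, 1, 1]

```text
time: 1.15
position: [319.0, -345.3, 304.3]
ee_rot: [0.783, 0.622, 0.0, -0.0]
contact_force: [0.0, 0.6, -0.1]
grip_width: 92.0
```

Request:
arm_command:
  dp:
    - [31, 16, 0]
    - [29, 21, 0]
    - [26, 24, 0]
    - [22, 28, 0]
    - [18, 30, 0]
  turn:
    - [0, 0, -7.9]
    - [0, 0, -7.9]
    - [0, 0, -7.9]
    - [0, 0, -7.9]
    - [0, 0, -7.9]
  grip: [1, 1, 1, 1, 1]

```text
time: 1.65
position: [435.0, -212.0, 304.4]
ee_rot: [0.527, 0.85, 0.0, -0.0]
contact_force: [0.0, -1.2, -0.3]
grip_width: 91.9
```

Request:
arm_command:
  dp:
    - [14, 33, 0]
    - [9, 34, 0]
    - [4, 35, 0]
    - [-1, 35, 0]
    - [-6, 35, 0]
  turn:
    - [0, 0, -7.9]
    - [0, 0, -7.9]
    - [0, 0, -7.9]
    - [0, 0, -7.9]
    - [0, 0, -7.9]
  grip: [1, 1, 1, 1, 1]

```text
time: 2.15
position: [552.2, -79.8, 304.3]
ee_rot: [0.209, 0.978, -0.0, -0.0]
contact_force: [0.8, -1.1, 0.2]
grip_width: 91.9
```

Request:
arm_command:
  dp:
    - [-10, 34, 0]
    - [-15, 32, 0]
    - [0, 0, 0]
    - [0, 0, 0]
  turn:
    - [0, 0, -7.9]
    - [0, 0, -7.9]
    - [0, 0, 0]
    - [0, 0, 0]
  grip: [1, 1, 1, 1]

```text
time: 2.55
position: [598.0, -27.7, 303.9]
ee_rot: [0.076, 0.997, -0.0, -0.001]
contact_force: [0.2, 1.0, -0.7]
grip_width: 91.7
```

Run:
```python
from h import *
from bench import manip
s=state(); print(s["time"],s["position"],yaw_y(s["ee_rot"]),s["qpos"])
c=manip.capture("wrist"); pickle.dump((s,c),open("w1.pkl","wb"))
f=c["frame"].copy()
for P in ([597,-25,250],[597,-25,220]):
    u=proj(c,P,s)[0]; print(u); 
cv2.imwrite("pics/w1.png",f[:,:,::-1])
```

```text
2.55 [598.02633927 -27.67047155 303.94473175] 81.32618288758889 [-2.47607309e-01  1.77940368e-01  1.40030903e+00 -4.94623726e-04
  1.56467891e+00 -1.66701336e+00]
[319.46868625 258.15164158]
[319.12968908 243.03721784]
```

View pics/w1.png

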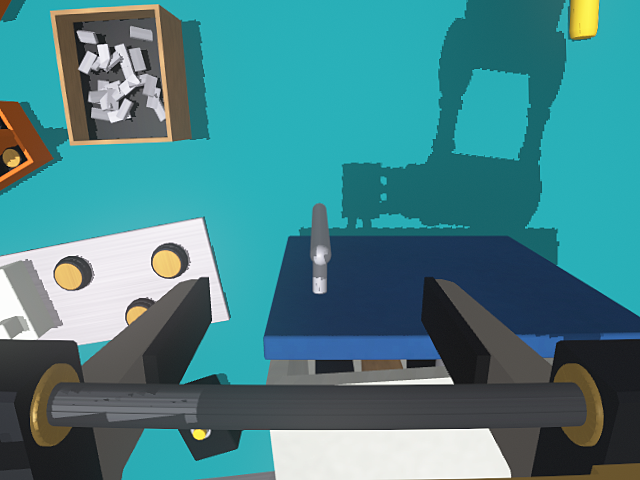

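Wrist view: the handle bar's top is at about (320,257), where I predicted (319,258), and centred between the fingers. The stand-off runs to (319,293). I'll descend and close.

Request:
arm_command:
  dp:
    - [0, 0, 35]
    - [0, 0, 35]
    - [0, 0, 28]
    - [0, 0, 0]
    - [0, 0, 0]
  turn:
    - [0, 0, 0]
    - [0, 0, 0]
    - [0, 0, 0]
    - [0, 0, 0]
    - [0, 0, 0]
  grip: [1, 1, 1, 0.5, 0.1]
  squeeze: 20

```text
time: 3.1
position: [597.9, -28.9, 207.3]
ee_rot: [0.076, 0.997, -0.0, -0.0]
contact_force: [0.1, -0.8, 0.1]
grip_width: 77.5
```

Request:
arm_command:
  dp:
    - [0, 0, 0]
    - [0, 0, 0]
    - [0, 0, 0]
    - [0, 0, 0]
    - [0, 0, 0]
  turn:
    - [0, 0, 0]
    - [0, 0, 0]
    - [0, 0, 0]
    - [0, 0, 0]
    - [0, 0, 0]
  grip: [0, 0, 0, 0, 0]

```text
time: 3.6
position: [598.4, -27.9, 206.9]
ee_rot: [0.075, 0.997, -0.0, 0.0]
contact_force: [0.4, -0.3, -0.6]
grip_width: 37.9
```

Run:
```python
from h import *
s=state(); P=s["position"]; y0=yaw_y(s["ee_rot"]); print(s["time"],P,y0,s["contact_force"],s["torque"],s["grip_width"])
H=np.array([672,169.]); v=P[:2]-H; n=16; tot=97.
print(np.hypot(*v))
way=[]
for k in range(1,n+1):
    a=-np.radians(tot*k/n); x=H+(Rz(a)[:2,:2]@v); way.append(([*x,P[2]],y0-tot*k/n))
plan(P,s["ee_rot"],way); print(way[-1])
```

```text
3.6 [598.37603357 -27.9462871  206.92743648] 81.34104814372962 [ 0.43322646 -0.33680102 -0.56921657] [-0.02857623 -0.14879443  0.00921044] 37.938845493416565
210.25776664875133
dp [[21.5, 5.7, -0.0], [21.5, 5.7, -0.0], [21.5, 5.7, -0.0], [21.5, 5.7, -0.0], [21.5, 5.7, -0.0]] 
turn [[-0.0, 0.03, 6.06], [-0.0, -0.0, 6.07], [-0.0, -0.0, 6.06], [-0.0, -0.0, 6.06], [-0.0, -0.0, 6.06]]
dp [[21.5, 5.7, -0.0], [21.5, 5.8, -0.0], [21.5, 5.7, -0.0], [21.4, 5.7, -0.0], [21.5, 5.7, -0.0]] 
turn [[-0.0, -0.0, 6.07], [-0.0, -0.0, 6.06], [-0.0, -0.0, 6.06], [-0.0, -0.0, 6.06], [-0.0, 0.0, 6.07]]
dp [[21.5, 5.7, -0.0], [21.5, 5.7, -0.0], [21.5, 5.7, -0.0], [21.5, 5.7, -0.0], [21.5, 5.7, -0.0]] 
turn [[-0.0, 0.0, 6.06], [-0.0, 0.0, 6.06], [-0.0, 0.0, 6.06], [-0.0, 0.0, 6.07], [-0.0, 0.0, 6.06]]
dp [[21.5, 5.7, -0.0]] 
turn [[-0.0, 0.0, 6.06]]
([np.float64(485.494225105027), np.float64(266.076899244601), np.float64(206.92743647567667)], np.float64(-15.658951856270377))
```

Request:
arm_command:
  dp:
    - [0, 0, 0]
    - [0, 0, 0]
    - [0, 0, 0]
    - [0, 0, 0]
    - [0, 0, 0]
  turn:
    - [0, 0, 0]
    - [0, 0, 0]
    - [0, 0, 0]
    - [0, 0, 0]
    - [0, 0, 0]
  grip: [0, 0, 0, 0, 0]

```text
time: 4.1
position: [598.7, -25.4, 206.5]
ee_rot: [0.075, 0.997, 0.002, 0.0]
contact_force: [3.1, 8.4, -1.1]
grip_width: 11.7
```

Request:
arm_command:
  dp:
    - [5, 1.3, 0]
    - [10, 2.7, 0]
    - [10, 2.7, 0]
    - [10, 2.7, 0]
    - [10, 2.7, 0]
  turn:
    - [0, 0, 1.4]
    - [0, 0, 2.8]
    - [0, 0, 2.8]
    - [0, 0, 2.8]
    - [0, 0, 2.8]
  grip: [0, 0, 0, 0, 0]

```text
time: 4.6
position: [557.8, -4.6, 206.5]
ee_rot: [0.185, 0.983, 0.001, 0.001]
contact_force: [3.1, 2.3, -1.6]
grip_width: 11.2
```

Run:
```python
from h import *
s=state(); P=s["position"]; y0=yaw_y(s["ee_rot"]); print(s["time"],P,y0,s["contact_force"],s["torque"],s["grip_width"],np.hypot(*(P[:2]-[672,169])))
```

```text
4.6 [557.76267665  -4.64053581 206.54371214] 68.6358857382664 [ 3.12325065  2.27643221 -1.6439445 ] [ 0.43298261 -0.7323104  -0.0449846 ] 11.236434498617172 207.84898778297384
```

Request:
arm_command:
  dp:
    - [14, 3.7, 0]
    - [14, 3.7, 0]
    - [14, 3.7, 0]
    - [14, 3.7, 0]
    - [14, 3.7, 0]
  turn:
    - [0, 0, 4]
    - [0, 0, 4]
    - [0, 0, 4]
    - [0, 0, 4]
    - [0, 0, 4]
  grip: [0, 0, 0, 0, 0]

```text
time: 5.1
position: [505.2, 44.4, 206.5]
ee_rot: [0.354, 0.935, -0.0, 0.0]
contact_force: [1.2, -1.1, -0.8]
grip_width: 11.8
```

Request:
arm_command:
  dp:
    - [14, 3.7, 0]
    - [14, 3.7, 0]
    - [14, 3.7, 0]
    - [14, 3.7, 0]
    - [14, 3.7, 0]
  turn:
    - [0, 0, 4]
    - [0, 0, 4]
    - [0, 0, 4]
    - [0, 0, 4]
    - [0, 0, 4]
  grip: [0, 0, 0, 0, 0]

```text
time: 5.6
position: [472.1, 108.8, 206.5]
ee_rot: [0.511, 0.86, -0.002, -0.001]
contact_force: [-6.9, -4.1, 4.2]
grip_width: 11.4
```

Run:
```python
from h import *
s=state(); P=s["position"]; y0=yaw_y(s["ee_rot"]); print(s["time"],P,y0,s["contact_force"],s["torque"],s["grip_width"],np.hypot(*(P[:2]-[672,169])))
v=P[:2]-[672,169]; print("tangent in tool", down(y0).T@np.array([v[1],-v[0],0])/np.hypot(*v))
```

```text
5.6 [472.10119444 108.7771446  206.46983375] 28.57158497476686 [-6.9476224  -4.0953064   4.19198888] [-0.50979954  0.89455667  0.00661225] 11.40130369355651 208.77338139289918
tangent in tool [0.97884676 0.20459479 0.        ]
```

Request:
arm_command:
  dp:
    - [14, 3.3, 0]
    - [14, 3.3, 0]
    - [14, 3.3, 0]
    - [14, 3.3, 0]
    - [14, 3.3, 0]
  turn:
    - [0, 0, 4]
    - [0, 0, 4]
    - [0, 0, 4]
    - [0, 0, 4]
    - [0, 0, 4]
  grip: [0, 0, 0, 0, 0]

```text
time: 6.1
position: [462.9, 180.6, 206.5]
ee_rot: [0.652, 0.758, -0.002, -0.001]
contact_force: [-5.6, -0.3, 3.7]
grip_width: 11.4
```

Request:
arm_command:
  dp:
    - [14, 3.3, 0]
    - [14, 3.3, 0]
    - [14, 3.3, 0]
    - [14, 3.3, 0]
    - [14, 3.3, 0]
  turn:
    - [0, 0, 4]
    - [0, 0, 4]
    - [0, 0, 4]
    - [0, 0, 4]
    - [0, 0, 4]
  grip: [0, 0, 0, 0, 0]

```text
time: 6.6
position: [478.7, 251.2, 206.5]
ee_rot: [0.774, 0.634, -0.001, -0.001]
contact_force: [-5.3, 0.1, 2.2]
grip_width: 11.5
```

Request:
arm_command:
  dp:
    - [10, 2.5, 0]
    - [0, 0, 0]
    - [0, 0, 0]
    - [0, 0, 0]
  turn:
    - [0, 0, 3]
    - [0, 0, 0]
    - [0, 0, 0]
    - [0, 0, 0]
  grip: [0, 0, 0, 0]

```text
time: 7.0
position: [483.1, 260.9, 206.5]
ee_rot: [0.789, 0.614, -0.001, -0.002]
contact_force: [-6.4, 4.0, 2.1]
grip_width: 11.6
```

Run:
```python
from h import *
s=state(); P=s["position"]; y0=yaw_y(s["ee_rot"]); print(s["time"],P,y0,s["contact_force"],s["torque"],s["grip_width"],np.hypot(*(P[:2]-[672,169])))
v=P[:2]-[672,169]; print(np.degrees(np.arctan2(v[1],v[0]))+102.4-360)
```

```text
7.0 [483.05697706 260.93797697 206.47961227] -14.198092506600187 [-6.37048287  4.02820662  2.06340732] [0.64241782 0.7776587  0.06917549] 11.627815073997787 210.1239099337075
-103.54713808875135
```

Request:
arm_command:
  dp:
    - [0, 0, 0]
    - [0, 0, 0]
    - [0, 0, 0]
    - [0, 0, 0]
    - [0, 0, 0]
  turn:
    - [0, 0, 0]
    - [0, 0, 0]
    - [0, 0, 0]
    - [0, 0, 0]
    - [0, 0, 0]
  grip: [0.5, 0.5, 0.5, 0.5, 0.5]

```text
time: 7.5
position: [484.9, 259.3, 206.7]
ee_rot: [0.789, 0.614, 0.0, 0.0]
contact_force: [0.1, -1.1, -0.1]
grip_width: 45.5
```

Request:
arm_command:
  dp:
    - [0, 0, -20]
    - [0, 0, -45]
    - [0, 0, -45]
    - [0, 0, -10]
    - [0, 0, 0]
  turn:
    - [0, 0, 0]
    - [0, 0, 0]
    - [0, 0, 0]
    - [0, 0, 0]
    - [0, 0, 0]
  grip: [0.5, 0.5, 0.5, 0.5, 0.5]

```text
time: 8.0
position: [485.9, 259.7, 329.1]
ee_rot: [0.789, 0.614, 0.002, 0.001]
contact_force: [-0.5, -0.5, -0.2]
grip_width: 45.9
```

Run:
```python
from h import *
s=state(); P=s["position"]; y0=yaw_y(s["ee_rot"]); print(s["time"],P,y0,s["contact_force"],s["grip_width"])
plan(P,s["ee_rot"],line(P,y0,[500.7,-377.2,300],18.1,15))
```

```text
8.0 [485.92596904 259.67288086 329.08922988] -14.268976341477634 [-0.49395647 -0.53246861 -0.15724314] 45.918015934305295
dp [[-40.9, 11.4, 1.9], [-41.3, 9.9, 1.9], [-41.7, 8.3, 2.0], [-41.9, 6.7, 1.9], [-42.2, 5.2, 2.0]] 
turn [[0.25, -0.14, -2.16], [0.0, 0.0, -2.16], [0.0, 0.0, -2.15], [0.0, 0.0, -2.16], [0.0, 0.0, -2.16]]
dp [[-42.3, 3.5, 1.9], [-42.4, 2.0, 1.9], [-42.5, 0.4, 2.0], [-42.4, -1.3, 1.9], [-42.4, -2.8, 2.0]] 
turn [[0.0, 0.0, -2.16], [0.0, 0.0, -2.16], [0.0, 0.0, -2.15], [0.0, 0.0, -2.16], [0.0, 0.0, -2.16]]
dp [[-42.2, -4.4, 1.9], [-42.1, -6.0, 1.9], [-41.8, -7.6, 2.0], [-41.4, -9.2, 1.9], [-41.1, -10.7, 2.0]] 
turn [[0.0, 0.0, -2.16], [0.0, 0.0, -2.15], [0.0, 0.0, -2.16], [0.0, 0.0, -2.16], [0.0, 0.0, -2.16]]
```

Request:
arm_command:
  dp:
    - [-41, 11, 2]
    - [-41, 10, 2]
    - [-42, 8, 2]
    - [-42, 7, 2]
    - [-42, 5, 2]
  turn:
    - [0, 0, -2.2]
    - [0, 0, -2.2]
    - [0, 0, -2.1]
    - [0, 0, -2.2]
    - [0, 0, -2.1]
  grip: [0.6, 0.6, 0.6, 0.6, 0.6]

```text
time: 8.5
position: [488.2, 45.7, 313.9]
ee_rot: [0.728, 0.686, -0.001, -0.002]
contact_force: [0.7, 0.2, -0.5]
grip_width: 55.2
```

Request:
arm_command:
  dp:
    - [-42, 4, 2]
    - [-42, 2, 2]
    - [-42, 0, 2]
    - [-42, -1, 2]
    - [-42, -3, 2]
  turn:
    - [0, 0, -2.2]
    - [0, 0, -2.1]
    - [0, 0, -2.2]
    - [0, 0, -2.1]
    - [0, 0, -2.2]
  grip: [0.6, 0.6, 0.6, 0.6, 0.6]

```text
time: 9.0
position: [493.4, -164.3, 303.9]
ee_rot: [0.66, 0.751, -0.0, -0.002]
contact_force: [0.6, 0.3, -0.0]
grip_width: 55.3
```

Request:
arm_command:
  dp:
    - [-42, -4, 2]
    - [-42, -6, 2]
    - [-42, -8, 2]
    - [-42, -9, 2]
    - [-42, -11, 2]
  turn:
    - [0, 0, -2.2]
    - [0, 0, -2.1]
    - [0, 0, -2.2]
    - [0, 0, -2.1]
    - [0, 0, -2.2]
  grip: [0.6, 0.6, 0.6, 0.6, 0.6]

```text
time: 9.5
position: [498.9, -377.8, 293.5]
ee_rot: [0.586, 0.81, 0.0, -0.002]
contact_force: [0.1, 0.1, -0.4]
grip_width: 55.3
```

Request:
arm_command:
  dp:
    - [0, 0, 0]
    - [0, 0, 0]
    - [0, 0, 0]
  turn:
    - [0, 0, 0]
    - [0, 0, 0]
    - [0, 0, 0]
  grip: [0.6, 0.6, 0.6]

```text
time: 9.8
position: [499.8, -375.3, 295.5]
ee_rot: [0.587, 0.81, 0.0, -0.001]
contact_force: [0.3, -0.7, 0.8]
grip_width: 55.2
```

Run:
```python
from h import *
from bench import manip
s=state(); print(s["time"],s["position"],yaw_y(s["ee_rot"]),s["qpos"])
c=manip.capture("wrist"); t=manip.capture("top"); z=manip.capture("scene"); pickle.dump((s,c,t,z),open("w2.pkl","wb"))
p=np.array([500.7,-377.2,.3158])
q=[[x,y,155] for x in(-5,5) for y in(-53,53)]+[[x,y,36] for x in(-35,35) for y in(-55,55)]
U=proj(c,cup(p,q),s); print(U.round(0).tolist())
f=c["frame"].copy()
for u in U: cv2.circle(f,tuple(int(v) for v in u),3,(0,255,0),1)
# door prediction
HW=np.array([672,169.]); rot=np.radians(-103.5)
def dr(q): return np.atleast_2d(q)@Rz(rot).T+[*HW,34]
g=[[0,0,222],[16,0,222],[0,-238,222],[16,-238,222],[-45,-205,216],[66,-115,166],[100,-115,193]]
o=np.zeros((600,800,3),np.uint8)
def crop(im,x,y,w,h,k,U):
    o=cv2.resize(im[y:y+h,x:x+w],None,fx=k,fy=k,interpolation=cv2.INTER_CUBIC)
    for u in U: 
        a=((u-[x,y]+.5)*k).astype(int); cv2.circle(o,(int(a[0]),int(a[1])),2,(0,255,0),-1)
    return o
print(dr(g).round(1).tolist()); 
A=proj(t,dr(g));B=proj(z,dr(g)); print(A.round(1).tolist(),B.round(1).tolist())
o[:300,:400]=cv2.resize(f,(400,300))
o[:600,400:]=crop(t["frame"],180,150,100,150,4,A)
o[300:,:400]=crop(z["frame"],340,170,160,120,2.5,B)
cv2.imwrite("pics/z2.png",o[:,:,::-1])
```

```text
9.8 [ 499.79263048 -375.31968743  295.47364391] 18.172662330148547 [-8.37358525e-01  2.50508955e-01  1.33260451e+00  4.20287990e-04
  1.56063487e+00 -1.15453552e+00]
[[310.0, 293.0], [310.0, 156.0], [323.0, 293.0], [324.0, 156.0], [283.0, 251.0], [281.0, 144.0], [350.0, 251.0], [352.0, 144.0]]
[[672.0, 169.0, 256.0], [668.3, 153.4, 256.0], [440.6, 224.6, 256.0], [436.8, 209.0, 256.0], [483.2, 260.6, 250.0], [544.8, 131.7, 200.0], [536.8, 98.6, 227.0]]
[[190.8, 173.6], [196.9, 175.0], [164.1, 265.2], [170.4, 266.7], [151.3, 248.2], [209.4, 227.0], [219.6, 228.3]] [[489.2, 290.4], [480.3, 287.8], [502.7, 212.3], [495.2, 210.3], [522.0, 229.4], [456.7, 260.1], [443.1, 246.0]]
```

View pics/z2.png

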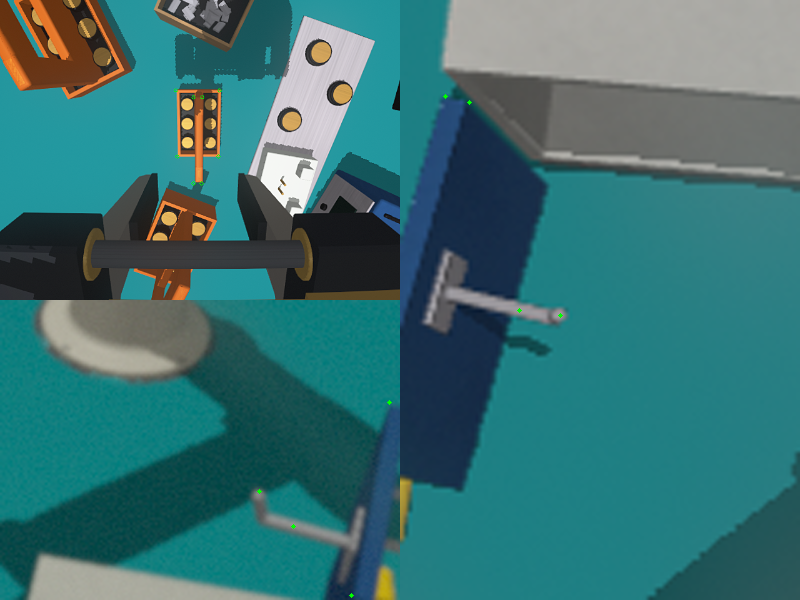

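Run:
```python
from h import *
d=pickle.load(open("c0.pkl","rb")); t=d["top"]; s=d["scene"]
for a,b in (([404,316],[247,170]),([366,348],[299,151])):
    f=lambda P:np.r_[proj(t,P)[0]-a,proj(s,P)[0]-b]
    r=least_squares(f,[400,-350,180]);print(r.x.round(0),r.fun.round(1))
```

```text
[ 316. -368.  206.] [-0.1  0.  -0.1 -0. ]
[ 238. -261.  225.] [-3.7  0.6 -3.9 -0.3]
```

Both views confirm the model: the predicted hook-seat and tip dots land on the hook, and the caddy corners match in the wrist view. I'll grip the crossbar 25 mm off-centre, so the fingers stay clear of the hook.

Request:
arm_command:
  dp:
    - [23, 0, 20]
    - [0, 0, 45]
    - [0, 0, 45]
    - [0, 0, 40]
    - [0, 0, 26]
  turn:
    - [0, 0, 0]
    - [0, 0, 0]
    - [0, 0, 0]
    - [0, 0, 0]
    - [0, 0, 0]
  grip: [0.6, 0.6, 0.6, 0.6, 0.6]
  squeeze: 45

```text
time: 10.45
position: [491.7, -352.6, 117.5]
ee_rot: [0.586, 0.81, 0.0, -0.002]
contact_force: [1.1, 0.1, 0.2]
grip_width: 55.1
```

Request:
arm_command:
  dp:
    - [0, 0, 0]
    - [0, 0, 0]
    - [0, 0, 0]
    - [0, 0, 0]
    - [0, 0, 0]
  turn:
    - [0, 0, 0]
    - [0, 0, 0]
    - [0, 0, 0]
    - [0, 0, 0]
    - [0, 0, 0]
  grip: [0.3, 0, 0, 0, 0]

```text
time: 10.95
position: [493.5, -355.6, 122.3]
ee_rot: [0.587, 0.81, -0.0, 0.001]
contact_force: [0.1, 0.4, 0.2]
grip_width: 17.2
```

Request:
arm_command:
  dp:
    - [0, 0, 0]
    - [0, 0, 0]
    - [0, 0, 0]
    - [0, 0, 0]
    - [0, 0, 0]
  turn:
    - [0, 0, 0]
    - [0, 0, 0]
    - [0, 0, 0]
    - [0, 0, 0]
    - [0, 0, 0]
  grip: [0, 0, 0, 0, 0]

```text
time: 11.45
position: [493.1, -355.1, 121.3]
ee_rot: [0.587, 0.81, 0.0, 0.001]
contact_force: [0.2, 2.0, 4.6]
grip_width: 9.9
```

Run:
```python
from h import *
s=state(); print(s["time"],s["position"],yaw_y(s["ee_rot"]),s["grip_width"],s["contact_force"],s["torque"])
```

```text
11.45 [ 493.11308996 -355.08055824  121.33191723] 18.143179306534773 9.859100741386433 [0.15975406 1.9564472  4.62283109] [ 0.1327618  -0.01999469 -0.01471359]
```

Request:
arm_command:
  dp:
    - [0, 0, -5]
    - [0, 0, -10]
    - [0, 0, -20]
    - [0, 0, -25]
    - [0, 0, -25]
  turn:
    - [0, 0, 0]
    - [0, 0, 0]
    - [0, 0, 0]
    - [0, 0, 0]
    - [0, 0, 0]
  grip: [0, 0, 0, 0, 0]

```text
time: 11.95
position: [492.2, -354.5, 206.0]
ee_rot: [0.587, 0.81, 0.0, -0.001]
contact_force: [0.2, 0.8, -3.3]
grip_width: 9.5
```

Request:
arm_command:
  dp:
    - [0, 0, -20]
    - [0, 0, -10]
    - [0, 0, -4]
    - [0, 0, 0]
    - [0, 0, 0]
  turn:
    - [0, 0, 0]
    - [0, 0, 0]
    - [0, 0, 0]
    - [0, 0, 0]
    - [0, 0, 0]
  grip: [0, 0, 0, 0, 0]

```text
time: 12.45
position: [492.2, -354.4, 238.1]
ee_rot: [0.587, 0.81, 0.0, -0.001]
contact_force: [-0.6, 0.2, -2.7]
grip_width: 9.6
```

Run:
```python
from h import *
s=state(); P=s["position"];y0=yaw_y(s["ee_rot"]); print(s["time"],P,y0,s["grip_width"],s["contact_force"],s["torque"])
plan(P,s["ee_rot"],line(P,y0,[504.5,64.3,233],76.5,20))
```

```text
12.45 [ 492.17464661 -354.37288588  238.0564572 ] 18.13619554689251 9.647684315435612 [-0.55234083  0.22934058 -2.65923218] [ 0.02744841 -0.12176987  0.03952255]
dp [[19.7, 7.1, 0.3], [19.3, 8.1, 0.2], [18.9, 9.1, 0.3], [18.4, 10.0, 0.2], [17.8, 10.9, 0.3]] 
turn [[-0.06, -0.14, -2.92], [-0.0, 0.0, -2.92], [-0.0, 0.0, -2.91], [-0.0, 0.0, -2.92], [-0.0, 0.0, -2.92]]
dp [[17.3, 11.9, 0.3], [16.7, 12.7, 0.2], [16.0, 13.5, 0.3], [15.2, 14.3, 0.2], [14.6, 15.1, 0.3]] 
turn [[-0.0, 0.0, -2.92], [-0.0, 0.0, -2.92], [-0.0, 0.0, -2.92], [-0.0, 0.0, -2.91], [-0.0, 0.0, -2.92]]
dp [[13.7, 15.8, 0.2], [12.9, 16.5, 0.3], [12.1, 17.1, 0.2], [11.1, 17.7, 0.3], [10.3, 18.3, 0.2]] 
turn [[-0.0, 0.0, -2.92], [-0.0, 0.0, -2.92], [-0.0, 0.0, -2.92], [-0.0, 0.0, -2.91], [-0.0, 0.0, -2.92]]
dp [[9.3, 18.8, 0.3], [8.4, 19.2, 0.2], [7.3, 19.6, 0.3], [6.4, 19.9, 0.2], [5.3, 20.3, 0.3]] 
turn [[-0.0, 0.0, -2.92], [-0.0, 0.0, -2.92], [-0.0, 0.0, -2.92], [-0.0, 0.0, -2.92], [-0.0, 0.0, -2.91]]
```

Request:
arm_command:
  dp:
    - [10, 3, 0]
    - [10, 4, 0]
    - [19, 8, 0]
    - [19, 9, 0]
    - [18, 10, 0]
  turn:
    - [0, 0, -1.5]
    - [0, 0, -1.4]
    - [0, 0, -2.9]
    - [0, 0, -2.9]
    - [0, 0, -2.9]
  grip: [0, 0, 0, 0, 0]

```text
time: 12.95
position: [494.6, -269.6, 239.3]
ee_rot: [0.5, 0.866, 0.0, -0.0]
contact_force: [0.5, -0.3, -3.3]
grip_width: 9.8
```

Request:
arm_command:
  dp:
    - [18, 11, 1]
    - [17, 12, 0]
    - [17, 13, 0]
    - [16, 13, 0]
    - [15, 14, 0]
  turn:
    - [0, 0, -2.9]
    - [0, 0, -2.9]
    - [0, 0, -2.9]
    - [0, 0, -2.9]
    - [0, 0, -2.9]
  grip: [0, 0, 0, 0, 0]

```text
time: 13.45
position: [497.6, -165.2, 238.4]
ee_rot: [0.387, 0.922, 0.0, -0.0]
contact_force: [0.3, 0.0, -2.3]
grip_width: 9.6
```

Request:
arm_command:
  dp:
    - [15, 15, 1]
    - [14, 16, 0]
    - [13, 16, 0]
    - [12, 17, 0]
    - [11, 18, 0]
  turn:
    - [0, 0, -2.9]
    - [0, 0, -2.9]
    - [0, 0, -2.9]
    - [0, 0, -2.9]
    - [0, 0, -2.9]
  grip: [0, 0, 0, 0, 0]

```text
time: 13.95
position: [500.3, -60.4, 237.5]
ee_rot: [0.267, 0.964, 0.0, -0.0]
contact_force: [0.2, -0.3, -2.4]
grip_width: 9.6
```

Request:
arm_command:
  dp:
    - [10, 18, 1]
    - [9, 19, 0]
    - [8, 19, 0]
    - [7, 20, 0]
    - [4, 10, 0]
  turn:
    - [0, 0, -2.9]
    - [0, 0, -2.9]
    - [0, 0, -2.9]
    - [0, 0, -2.9]
    - [0, 0, -2.9]
  grip: [0, 0, 0, 0, 0]

```text
time: 14.45
position: [503.9, 34.1, 236.5]
ee_rot: [0.143, 0.99, 0.0, -0.0]
contact_force: [-0.9, 0.3, -2.7]
grip_width: 9.6
```

Request:
arm_command:
  dp:
    - [3, 6, 0]
    - [0, 0, 0]
    - [0, 0, 0]
  turn:
    - [0, 0, -2.9]
    - [0, 0, 0]
    - [0, 0, 0]
  grip: [0, 0, 0]

```text
time: 14.75
position: [503.1, 38.4, 236.6]
ee_rot: [0.121, 0.993, -0.0, 0.0]
contact_force: [0.2, -0.4, -2.6]
grip_width: 9.9
```

```bash
cat > chk.py <<'E'
from h import *
from bench import manip
import sys
s=state(); P=s["position"];y0=yaw_y(s["ee_rot"]); print(s["time"],P,y0,s["grip_width"],s["contact_force"],s["torque"])
t=manip.capture("top"); z=manip.capture("scene"); pickle.dump((s,t,z),open("w3.pkl","wb"))
def crop(im,x,y,w,h,k,U):
    o=cv2.resize(im[y:y+h,x:x+w],None,fx=k,fy=k,interpolation=cv2.INTER_CUBIC)
    for u in U: 
        a=((u-[x,y]+.5)*k).astype(int); cv2.circle(o,(int(a[0]),int(a[1])),2,(0,255,0),-1)
    return o
M=down(y0); cx=M[:,1]; cy=M[:,0]   # caddy x along tool y, caddy y along tool x
O=P-23.4*cy-[0,0,121.3]
q=[[x,y,155] for x in(-5,5) for y in(-53,53)]+[[x,y,0] for x in(-35,35) for y in(-55,55)]+[[0,-31,125],[0,31,125],[0,-31,75],[0,31,75]]
W=np.array([O+a*cx+b*cy+[0,0,c] for a,b,c in q])
rot=np.radians(-103.5); G=np.array([[66,-115,166],[100,-115,193],[16,-238,222],[16,-115,166]])@Rz(rot).T+[672,169,34]
print("caddy centre rel. seat in door axes",((O-G[0])@Rz(rot)).round(1))
o=np.zeros((600,800,3),np.uint8)
o[:,:400]=crop(t["frame"],170,180,100,150,4,np.r_[proj(t,W),proj(t,G)])
o[:,400:]=crop(z["frame"],370,150,133,200,3,np.r_[proj(z,W),proj(z,G)])[:,:400] if 0 else cv2.resize(crop(z["frame"],380,160,120,180,3,np.r_[proj(z,W),proj(z,G)]),(400,600))
cv2.imwrite(sys.argv[1],o[:,:,::-1])
E
python3 chk.py pics/z3.png
```

```text
14.75 [503.11871354  38.44378096 236.55653657] 76.13512959349 9.940229973917088 [ 0.16789162 -0.38438309 -2.62058624] [ 0.03375666 -0.10195976 -0.0140787 ]
caddy centre rel. seat in door axes [100.5   4.7 -84.7]
```

View pics/z3.png

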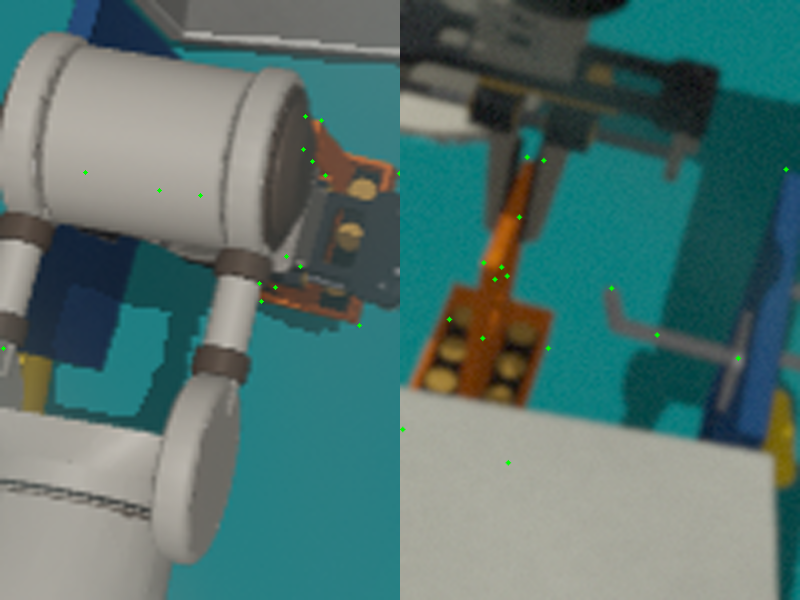

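Scene view: the caddy hangs level in the gripper, and the hook tip at (612,290) and seat at (657,335) lie on the model dots. I'll align, then thread the hook in slowly.

Request:
arm_command:
  dp:
    - [4.7, 10, 4]
    - [0, 10, 0]
    - [0, 10, 0]
    - [0, 10, 0]
    - [0, 10, 0]
  turn:
    - [0, 0, -0.4]
    - [0, 0, 0]
    - [0, 0, 0]
    - [0, 0, 0]
    - [0, 0, 0]
  grip: [0, 0, 0, 0, 0]

```text
time: 15.35
position: [510.8, 89.3, 232.7]
ee_rot: [0.117, 0.993, 0.0, 0.0]
contact_force: [1.0, -0.6, -2.6]
grip_width: 9.8
```

Request:
arm_command:
  dp:
    - [0, 8, 0]
    - [0, 8, 0]
    - [0, 8, 0]
    - [0, 4, 0]
    - [0, 0, 0]
  turn:
    - [0, 0, 0]
    - [0, 0, 0]
    - [0, 0, 0]
    - [0, 0, 0]
    - [0, 0, 0]
  grip: [0, 0, 0, 0, 0]

```text
time: 15.85
position: [517.0, 115.9, 232.6]
ee_rot: [0.117, 0.993, -0.0, -0.0]
contact_force: [-0.2, 0.7, -3.2]
grip_width: 9.6
```

```bash
python3 chk.py pics/z4.png
```

```text
15.85 [517.04164471 115.94787315 232.56883133] 76.57567755845803 9.598879456645836 [-0.1793389   0.73082784 -3.16532964] [ 0.11448641 -0.13312596  0.01338833]
caddy centre rel. seat in door axes [ 21.7   0.1 -88.7]
```

View pics/z4.png

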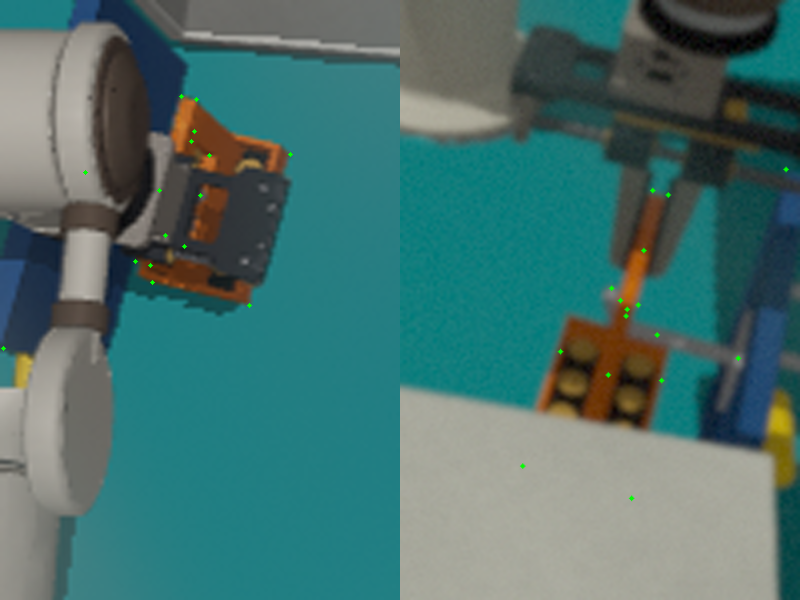

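The hook tip shows through the slot at (610,293), with no contact force. I'll advance to the seat and lower.

Request:
arm_command:
  dp:
    - [0, 6, 0]
    - [0, 7, 0]
    - [0, 6, 0]
    - [0, 2, 0]
    - [0, 0, 0]
  turn:
    - [0, 0, 0]
    - [0, 0, 0]
    - [0, 0, 0]
    - [0, 0, 0]
    - [0, 0, 0]
  grip: [0, 0, 0, 0, 0]

```text
time: 16.45
position: [521.9, 136.3, 232.6]
ee_rot: [0.117, 0.993, -0.0, -0.0]
contact_force: [0.3, -0.4, -2.5]
grip_width: 9.6
```

Request:
arm_command:
  dp:
    - [0, 0, 5]
    - [0, 0, 8]
    - [0, 0, 8]
    - [0, 0, 4]
    - [0, 0, 0]
  turn:
    - [0, 0, 0]
    - [0, 0, 0]
    - [0, 0, 0]
    - [0, 0, 0]
    - [0, 0, 0]
  grip: [0, 0, 0, 0, 0]

```text
time: 16.95
position: [521.1, 135.8, 206.3]
ee_rot: [0.117, 0.993, -0.0, -0.001]
contact_force: [-1.0, 0.1, -2.1]
grip_width: 9.6
```

Request:
arm_command:
  dp:
    - [0, 0, 1]
    - [0, 0, 1]
    - [0, 0, 1]
    - [0, 0, 0]
    - [0, 0, 0]
  turn:
    - [0, 0, 0]
    - [0, 0, 0]
    - [0, 0, 0]
    - [0, 0, 0]
    - [0, 0, 0]
  grip: [0, 0, 0, 0, 0]

```text
time: 17.45
position: [521.9, 135.9, 204.7]
ee_rot: [0.117, 0.993, 0.0, 0.0]
contact_force: [-0.2, -0.3, -2.8]
grip_width: 9.3
```

```bash
python3 chk.py pics/z5.png
```

```text
17.45 [521.92251271 135.91942347 204.69336798] 76.54030243096037 9.272236909486146 [-0.17747538 -0.33297888 -2.75706242] [ 0.03757892 -0.10396768 -0.00498879]
caddy centre rel. seat in door axes [   1.2    0.2 -116.6]
```

Request:
arm_command:
  dp:
    - [0, 0, 1]
    - [0, 0, 1]
    - [0, 0, 0]
    - [0, 0, 0]
  turn:
    - [0, 0, 0]
    - [0, 0, 0]
    - [0, 0, 0]
    - [0, 0, 0]
  grip: [0, 0, 0, 0]

```text
time: 17.95
position: [521.8, 135.9, 202.5]
ee_rot: [0.117, 0.993, -0.0, -0.0]
contact_force: [0.0, -0.8, -3.4]
grip_width: 9.3
```

Request:
arm_command:
  dp:
    - [0, 0, 1]
    - [0, 0, 0]
    - [0, 0, 0]
  turn:
    - [0, 0, 0]
    - [0, 0, 0]
    - [0, 0, 0]
  grip: [0, 0, 0]

```text
time: 18.25
position: [521.8, 135.9, 201.5]
ee_rot: [0.117, 0.993, 0.0, -0.0]
contact_force: [0.2, 0.1, -2.2]
grip_width: 10.2
```

Request:
arm_command:
  dp:
    - [0, 0, 1]
    - [0, 0, 0]
    - [0, 0, 0]
  turn:
    - [0, 0, 0]
    - [0, 0, 0]
    - [0, 0, 0]
  grip: [0, 0, 0]

```text
time: 18.55
position: [522.0, 135.9, 201.1]
ee_rot: [0.117, 0.993, 0.0, 0.0]
contact_force: [-2.0, -0.4, 1.7]
grip_width: 10.0
```

Contact: Fz went from -2.7 to +1.7, so the hook now carries the caddy. Releasing gently.

Request:
arm_command:
  dp:
    - [0, 0, 0]
    - [0, 0, 0]
    - [0, 0, 0]
    - [0, 0, 0]
    - [0, 0, 0]
  turn:
    - [0, 0, 0]
    - [0, 0, 0]
    - [0, 0, 0]
    - [0, 0, 0]
    - [0, 0, 0]
  grip: [0.13, 0.16, 0.2, 0.3, 0.35]
  squeeze: 10

```text
time: 19.05
position: [521.9, 135.9, 200.6]
ee_rot: [0.117, 0.993, 0.0, 0.0]
contact_force: [-0.2, -0.0, -0.5]
grip_width: 31.1
```

Request:
arm_command:
  dp:
    - [0, 0, 0]
    - [0, 0, 0]
    - [0, 0, 0]
    - [0, 0, 0]
    - [0, 0, 0]
  turn:
    - [0, 0, 0]
    - [0, 0, 0]
    - [0, 0, 0]
    - [0, 0, 0]
    - [0, 0, 0]
  grip: [0.38, 0.38, 0.38, 0.38, 0.38]

```text
time: 19.55
position: [521.9, 135.9, 200.6]
ee_rot: [0.117, 0.993, 0.0, 0.0]
contact_force: [-0.6, 0.3, 0.3]
grip_width: 34.8
```

```bash
python3 chk.py pics/z6.png
```

```text
19.55 [521.87554272 135.91042909 200.62068737] 76.53890702117242 34.8038818587023 [-0.56265033  0.25146839  0.33621957] [ 0.00060576 -0.16323067 -0.02695343]
caddy centre rel. seat in door axes [ 1.200e+00  1.000e-01 -1.207e+02]
```

View pics/z6.png

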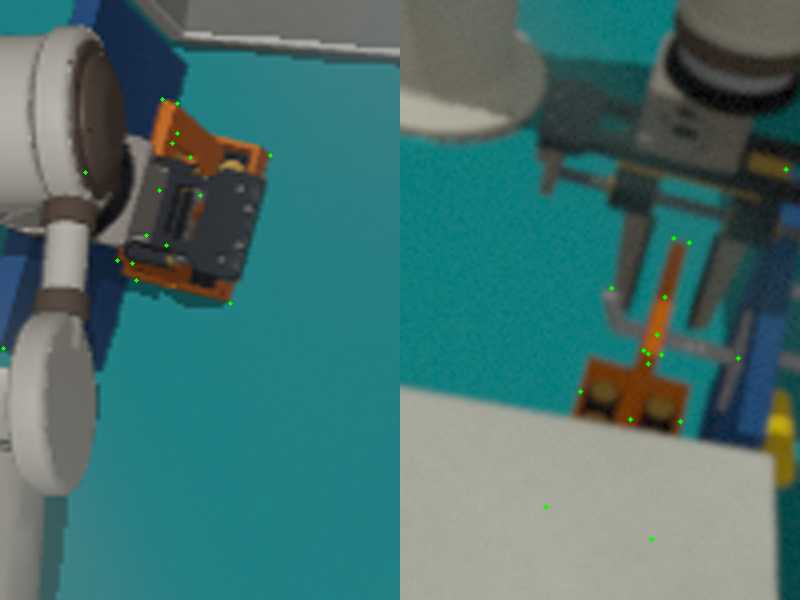

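Released: the caddy hangs upright on the hook, with its bar top at (680,240) and no contact force left. I'll retreat straight up, then away.

Request:
arm_command:
  dp:
    - [0, 0, -8]
    - [0, 0, -15]
    - [0, 0, -25]
    - [0, 0, -35]
    - [0, 0, -40]
  turn:
    - [0, 0, 0]
    - [0, 0, 0]
    - [0, 0, 0]
    - [0, 0, 0]
    - [0, 0, 0]
  grip: [0.38, 0.38, 0.38, 0.38, 0.38]

```text
time: 20.15
position: [521.4, 135.9, 325.5]
ee_rot: [0.117, 0.993, -0.0, -0.0]
contact_force: [1.0, -0.5, -0.1]
grip_width: 34.7
```

Request:
arm_command:
  dp:
    - [0, 0, -40]
    - [0, -40, -10]
    - [0, -40, 0]
    - [0, -40, 0]
    - [0, -40, 0]
  turn:
    - [0, 0, 0]
    - [0, 0, 0]
    - [0, 0, 0]
    - [0, 0, 0]
    - [0, 0, 0]
  grip: [0.38, 0.38, 0.38, 0.38, 0.38]

```text
time: 20.65
position: [484.2, -21.0, 375.5]
ee_rot: [0.117, 0.993, -0.0, 0.001]
contact_force: [0.0, 0.7, -0.4]
grip_width: 34.9
```

Request:
arm_command:
  dp:
    - [0, -40, 0]
    - [0, -40, 0]
    - [0, -40, 0]
    - [0, -40, 0]
    - [0, -40, 0]
  turn:
    - [0, 0, 0]
    - [0, 0, 0]
    - [0, 0, 0]
    - [0, 0, 0]
    - [0, 0, 0]
  grip: [0.38, 0.38, 0.38, 0.38, 0.38]

```text
time: 21.15
position: [437.5, -215.8, 375.4]
ee_rot: [0.117, 0.993, -0.001, 0.001]
contact_force: [0.9, 0.5, 0.2]
grip_width: 34.8
```

Request:
arm_command:
  dp:
    - [0, -40, 0]
    - [0, -40, 0]
    - [0, 0, 0]
    - [0, 0, 0]
    - [0, 0, 0]
  turn:
    - [0, 0, 0]
    - [0, 0, 0]
    - [0, 0, 0]
    - [0, 0, 0]
    - [0, 0, 0]
  grip: [0.38, 0.38, 0.38, 0.38, 0.38]

```text
time: 21.65
position: [419.8, -291.2, 374.6]
ee_rot: [0.117, 0.993, -0.0, 0.001]
contact_force: [-0.0, 0.2, 0.4]
grip_width: 35.0
```

Run:
```python
from h import *
from bench import manip
s=state(); print(s["time"],s["position"],s["contact_force"])
t=manip.capture("top"); z=manip.capture("scene")
o=np.zeros((600,800,3),np.uint8)
o[:300,:400]=cv2.resize(t["frame"],(400,300)); o[300:,:400]=cv2.resize(z["frame"],(400,300))
o[:300,400:]=cv2.resize(t["frame"][160:280,150:310],(400,300)); o[300:,400:]=cv2.resize(z["frame"][190:310,370:530],(400,300))
cv2.imwrite("pics/z7.png",o[:,:,::-1])
```

```text
21.65 [ 419.83135825 -291.20005461  374.57769633] [-0.04808945  0.18376235  0.38747778]
```

View pics/z7.png

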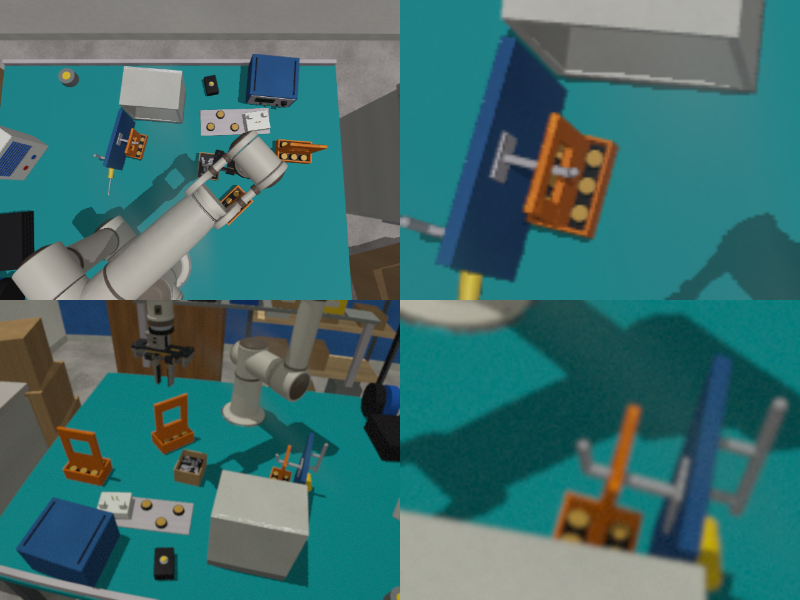

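The caddy hangs level on the hook with its capsules in, the door is wide open, and the rest of the bench looks unchanged. Next I'll compare two frames for stillness, then hand in.

Request:
arm_command:
  dp:
    - [0, 0, 0]
    - [0, 0, 0]
    - [0, 0, 0]
    - [0, 0, 0]
    - [0, 0, 0]
  turn:
    - [0, 0, 0]
    - [0, 0, 0]
    - [0, 0, 0]
    - [0, 0, 0]
    - [0, 0, 0]
  grip: [0.38, 0.38, 0.38, 0.38, 0.38]

```text
time: 22.25
position: [419.4, -291.9, 373.6]
ee_rot: [0.117, 0.993, 0.0, -0.0]
contact_force: [0.4, 0.1, -0.3]
grip_width: 35.0
```

Run:
```python
from h import *
from bench import manip
a=manip.capture("top")["frame"][160:280,150:260].astype(int); [manip.capture("scene") for _ in range(8)]
b=manip.capture("top")["frame"][160:280,150:260].astype(int)
print(np.abs(a-b).max(),np.abs(a-b).mean()); print(manip.hand_in())
```

```text
4 0.43813131313131315
the job is handed in; nothing more can be done
None
```

I swung the blue door open by its handle to about 99° and hung the smallest orange caddy by its slot on the inside hook. The arm then backed well clear, and I handed the job in at about 22.7 s of the 67 s allowed.

- **Caddy:** it stayed level while carried, and the last top and scene pictures show it upright on the hook with the capsules I could see still in it.
- **Stillness:** two top pictures about 0.45 s apart differed only by noise (at most 4 grey levels).
- **Door:** it stayed where I left it. The 99° comes from the gripper's position on the handle, and the hook's position in the pictures agreed with it.
- **Rest of the bench:** nothing else looks moved. The arm partly hid the clip bin in the last top picture, but the bin shows clearly in the scene picture. I judged this by eye only.
- **Forces:** the readings I took stayed under about 10 N. They come at the end of each move, so brief peaks between them are not covered.

No check failed or disagreed.

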